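# Open the specimen drawer to its stop and lay the tube in it

### The arm

A 6-joint arm with a two-finger parallel gripper is mounted at the origin on the work surface. World frame = base frame: x ahead of the robot, y to its left, z up, the work surface at z = 0. Lengths are in m, angles in rad, forces in N, time in s.
With the tool pointing down it reaches from about 0.325 to 0.925 m from the base axis. Payload 3.1 kg.
Tool frame: the origin (TCP) lies on the centre line of the jaws, within the pads' length; the fingertips stand 8 mm ahead of it and the grasp point (between the pads) lies 11 mm behind it; z points along the fingers, y is the line along which they close (so a half turn about z gives the same grasp; the last joint's range is limited). The gripper opens to 85 mm and grips with 20 to 120 N. Pads are 22 mm wide; open, the fingers measure 114 mm over their backs; the gripper's body (76 mm by 85 mm) begins 54 mm behind the grasp point. The pads swing forward as they close: fully open they stand 13 mm farther back than shut.
Start: joints at [-1.387, 0.217, 1.613, -0, 1.311, -0.112], TCP at [0.182, -0.598, 0.239] pointing down, gripper open.
Joint ranges: [-2.75, 2.75], [-0.78, 2.1], [0.31, 2.55], [-1.13, 4.27], [0.13, 2.63], [-2.58, 2.58]. Speed limits (rad/s): [2.79, 2.79, 3.14, 3.14, 3.14, 3.14].

### API

Orientations are given as a 3x3 rotation matrix whose columns are the frame's x, y, z axes.
In Python, from workcell import bot gives the robot as it stands.
- The arm moves only by the tool move_arm, never from a script. Its argument "rows" is a list of rows, each an object of numbers: "tx", "ty", "tz": the shift along the tool's x, y, z in cm; "ax", "ay", "az": the turn, a rotation vector about the tool's x, y, z in rad; "fingers": the opening in per cent of the stroke, from 0 (shut) to 100 (fully open). In form: [{"tx": .., "ty": .., "tz": .., "ax": .., "ay": .., "az": .., "fingers": ..}, ...]. A call has 1 to 10 rows; each row shifts and turns the commanded pose from where the row before left it, along the tool's axes as they then stand; what a row does not reach is not made up. A row lasts 1/10 s, in which the tool goes at most 50 mm and 8.59 degrees, less where a joint would pass 70% of its speed; a pose out of reach is approached as far as the arm can. A call is refused whole if a number of a shift passes 5 or a number of a turn 0.15, either way. A call with a gripper value outside its range is refused whole. The fingers move at their own pace and stop on an object; "force" is the grip in N (left out, the last holds). Time passes only in rows, so rows that do not move let the fingers close. It gives the time, the measured TCP pose, the force, the opening and the grip force at its end, in the units of the state.
- bot.state(): the state, without advancing time (a new reading comes with each control period).
- bot.read_camera(name): name is "side" or "top"; returns a dict with "pixels" (420x560x3 uint8, red, green, blue), "depth" (420x560 float32, m along the optical axis (not along the pixel's ray), 0 where there is no reading), "mtx" (3x3 intrinsics, pixels), "k1" (the pictures are not rectified: a ray, as slopes to the right and down, at radius r is drawn at 1 + k1 r^2 times it, then the intrinsics apply), "R" (3x3) and "t" (3): a world point X has camera coordinates R X + t. Camera axes: x right, y down, z forward; pixel columns grow to the right and rows downward; lengths in m; the calibration is good to about 2 mm. A picture is of the moment at which its call begins.
- bot.hand_in(): hands the job in; it is judged then, once.
Trained networks look in a picture, given as the dict that the camera call returned (one of the last four; its "shot" number tells which), for a name from the list of things; names that differ only in an ending like _2 or _b are one class to them, and where a whole thing is asked for, a point or a joint stands for the part that bears it (a point fixed in the world has none). Each returns a list of dicts, best first, with "confidence" (0 to 1); they miss things now and then, are a little off and sometimes report something else, mostly with a low value. They report only what shows in the picture. A call takes as long as a camera call. They do not tell look-alikes from the thing itself.
- bot.look_for(name, picture): "centre" ([column, row] in pixels, amid what is visible of it).
The state is a dict: "time_s": time; "joint_pos": joint angles; "dq": joint speeds; "joint_torque": joint torques, N m; "ee_pos": TCP position; "tool_rot": TCP orientation; "wrist_force": force on the tool from outside, world axes, zero at the start; "moment": the same for the moment, N m; "opening": opening from 0.0 (shut) to 1.0 (fully open); "grasp_force": force on a finger pad.
Only numpy, scipy, OpenCV 4.12 (cv2) and the standard library are available. Lean on these libraries where they do the work, as an engineer would, in place of code of your own. Each camera call takes 0.05 s, during which the arm holds its last target. There are 200 camera calls.

### The job

Ease the specimen drawer out of the little bench cabinet all the way to its end stop (a catch part way feels like a stop: pull through it, but do not haul hard on the real one) and leave it there. Then lay the capped tube from its rest flat in the drawer's wide open bay, setting it down rather than dropping it, and leave the rack, the bottle and the jar where they stand.

Things in the scene. Friction and masses are not known exactly. Their poses are not given: they have to be found in the camera images.
- cabinet: Fixed low white bench cabinet, 245 deep x 220 wide x 85 mm high, with one drawer. Origin: on the work surface, midway along the drawer front's outer face as it is when shut; the carcass's front edge is at x = 15 mm, its back at x = 260 mm. z up, x into the cabinet; the drawer comes out along -x.
- tray: The drawer: grey front panel (15 thick, 214 wide, top edge 83 mm up) with a plastic tray 210 mm long behind it, floor 31 mm and side walls 66 mm above the work surface. Origin: middle of the panel's outer face, at work-surface height; axes as the cabinet's. Shut, it coincides with the cabinet's origin; starts 0-20 mm out. Friction 1-3 N; stays where left. Over 0.5 m/s is too fast.
- tray_handle (a point): Middle of the drawer's steel bow handle: round bar 10 mm thick, 100 mm long along y, axis 42 mm in front of the panel, 62 mm above the work surface; pinch it from above (gap behind it 37 mm). Pulling meets a hidden sprung catch somewhere 30-95 mm out from shut: it takes about 7-13 N with friction and clicks past within 10 mm.
- tray_bay (a point): Centre of the floor of the drawer's wide open bay, 31 mm above the work surface. The bay is 94 mm along x and 188 mm along y, between dividers 26 mm high; axes as the cabinet's. With the drawer at its stop the bay lies wholly in front of the cabinet, its rear divider at least 14 mm clear of the carcass.
- stop_pad (a joint): Soft pad on the hidden end stop: 0 m while the drawer is short of it, 0.006 m when pressed home (hard end of travel). Weak spring (under 0.4 N): stays pressed when the drawer is let go. The end lies 135-175 mm out from shut, different every time and unseen; it does not yield at 16 N. More than 45 N on it is hauling too hard.
- rest: Fixed white plastic tube rest, base 100 x 50 x 5 mm, with two saddles 8 mm thick, 36 mm either side of the middle along x, whose lips rise to 32 mm and hold the tube between them. Origin: centre of the underside. x along the tube.
- tube: The loose capped sample tube, 100 mm long, 16 mm thick, its red cap 19 mm thick and 22 mm long, about 16 g, lying level in the rest, its axis 30 mm above the work surface. Origin: on its axis, 2 mm from mid-length towards the cap. x along the tube, towards the cap.
- rack: Bystander: white tube rack 130 x 76 mm full of capped tubes, 106 mm high. Origin: centre of the underside.
- spray: Bystander: white bottle 64 mm thick, 170 mm high. Origin: centre of the underside.
- swabs: Bystander: glass jar 72 mm thick, 90 mm high, metal lid. Origin: centre of the underside.
Mind the look-alikes: they are no part of the job. There is more than one size of the tube; the job needs the largest.

How it is judged:
By the outcome, as a careful person would: the job done as asked, in the order asked, and still so for the second after the job is handed in, with the robot touching nothing.
It also fails if it takes over 51 s, if anything falls off the work surface, if the arm or the gripper's body presses on something with over 40 N, if the wrist force passes 120 N, or if a joint passes its speed limit or range.

## Working session

There is one attempt and no reset: what is moved stays moved. The work goes in short steps, Python scripts to look and compute and a tool call to move; the robot and the scene stay as the last step left them, time stands still between calls to the robot, and variables do not carry over. Pictures are saved under pics/ and viewed, at most 10 in all, crops included, and the job is handed in when it is done.

Besides the shell and the picture viewer there is one more tool, called after "Call:" as name(argument=value, ...) on one line, values as JSON. move_arm: Moves the arm, as the interface text tells. Its arguments: {"type":"object","properties":{"rows":{"type":"array"},"force":{"type":"number"}},"required":["rows"]}

```bash
mkdir -p pics
cat > h.py <<'E'
import numpy as np, cv2
from workcell import bot
def ray(c,p):
    K=c["mtx"]; d=np.array([c["k1"],0,0,0,0],float)
    q=np.array([(p[0]-K[0][2])/K[0][0],(p[1]-K[1][2])/K[1][1]]); s=q.copy()
    for _ in range(20): s=q/(1+c["k1"]*(s@s))
    return np.array([s[0],s[1],1.])
def at_depth(c,p,n=1):
    u,v=int(round(p[0])),int(round(p[1])); w=np.array(c["depth"])[v-n:v+n+1,u-n:u+n+1]; w=w[w>0]
    if not len(w): return None
    return np.array(c["R"]).T@(ray(c,p)*np.median(w)-np.array(c["t"]))
def at_z(c,p,z):
    R=np.array(c["R"]);o=-R.T@np.array(c["t"]);d=R.T@ray(c,p); return o+d*(z-o[2])/d[2]
def cloud(c):
    h,w=c["depth"].shape; u,v=np.meshgrid(np.arange(w),np.arange(h)); K=np.array(c["mtx"])
    q=np.stack([(u-K[0,2])/K[0,0],(v-K[1,2])/K[1,1]],-1); s=q.copy()
    for _ in range(20): s=q/(1+c["k1"]*(s**2).sum(-1,keepdims=True))
    P=np.concatenate([s,np.ones((h,w,1))],-1)*c["depth"][...,None]
    X=(P-np.array(c["t"]))@np.array(c["R"]); X[c["depth"]==0]=np.nan; return X
E
python3 - <<'E'
from h import *
ims=[]
for n in ("top","side"):
    c=bot.read_camera(n); np.save(f"{n}_0.npy",c,allow_pickle=True)
    cv2.imwrite(f"pics/{n}0.png",c["pixels"][...,::-1])
    print(n, -np.array(c["R"]).T@c["t"])
    for k in ("tray","tray_handle","tray_bay","tube","rest","rack","spray","swabs","cabinet"):
        for r in bot.look_for(k,c)[:4]:
            X=at_depth(c,r["centre"]); print(k,np.round(r["centre"]),round(r["confidence"],2),None if X is None else X.round(3))
E
```

```text
top [ 0.33491357 -0.00551912  1.13984171]
tray_handle [290. 184.] 0.96 [ 0.691 -0.014  0.057]
tray_bay [288. 180.] 0.77 [ 0.695 -0.01   0.081]
tray_bay [413. 187.] 0.72 [ 0.661 -0.325  0.118]
tube [441. 274.] 0.6 [ 0.452 -0.411  0.013]
tube [411. 316.] 0.58 [ 0.346 -0.322  0.013]
tube [401. 269.] 0.54 [ 0.465 -0.3    0.037]
tube [414. 188.] 0.48 [ 0.658 -0.328  0.118]
rest [396. 270.] 0.92 [ 0.465 -0.295  0.006]
rack [162. 276.] 0.81 [0.452 0.312 0.053]
spray [414. 190.] 0.77 [ 0.653 -0.329  0.116]
swabs [150. 203.] 0.7 [0.636 0.342 0.091]
cabinet [293. 143.] 0.61 [ 0.798 -0.026  0.085]
side [ 0.56848867 -0.89650445  0.5775853 ]
tray [316. 212.] 0.96 [ 0.689 -0.074  0.085]
tray_handle [315. 207.] 0.79 [ 0.69  -0.05   0.085]
tray_bay [313. 208.] 0.6 [0.702 0.081 0.007]
tube [215. 293.] 0.6 [ 0.46  -0.308  0.038]
tube [205. 342.] 0.54 [ 0.45  -0.411  0.016]
tube [160. 311.] 0.47 [ 0.349 -0.328  0.011]
rest [222. 305.] 0.68 [ 0.47  -0.311  0.007]
rack [233. 170.] 0.71 [0.457 0.275 0.046]
rack [220. 304.] 0.29 [ 0.467 -0.308  0.007]
spray [321. 290.] 0.85 [ 0.663 -0.375  0.101]
swabs [287. 158.] 0.87 [0.639 0.326 0.063]
cabinet [365. 218.] 0.76 [ 0.804 -0.111  0.088]
```

View pics/top0.png

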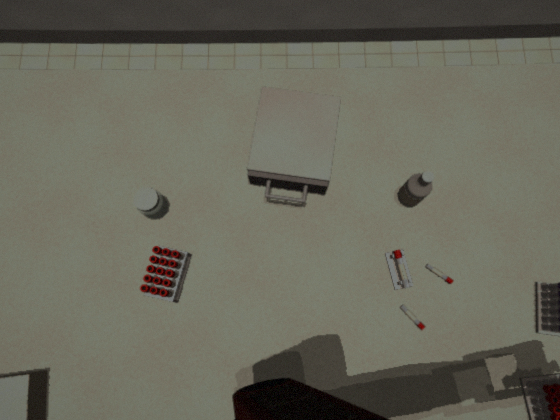

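View pics/side0.png

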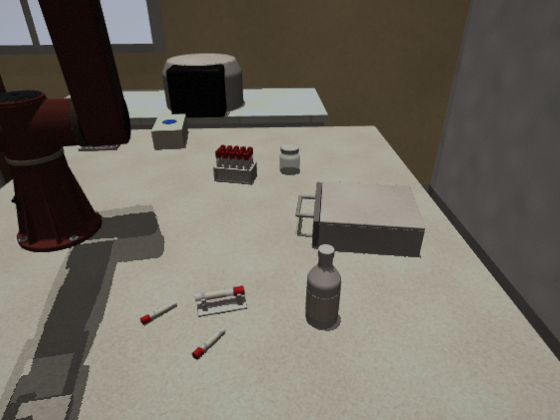

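Both views show the handle (top 288,198; side 303,215). Tube candidates in the top view are the one in the rest (400,268) and two loose ones at (440,274) and (412,317). The job needs the one in the rest, which also looks the longest. Next I'll measure the three lengths and check with a crop.

Run:
```python
from h import *
c=np.load("top_0.npy",allow_pickle=True).item(); s=np.load("side_0.npy",allow_pickle=True).item()
img=c["pixels"]; X=cloud(c)
z=X[...,2]
m=(z>.074)&(z<.095)&(X[...,0]>.6)&(abs(X[...,1])<.25)
m[:, :235]=0; m[:,355:]=0
P=X[m][:,:2].astype(np.float32); r=cv2.minAreaRect(P); print("cab",len(P),r,cv2.boxPoints(r).round(3).tolist(),np.median(z[m]))
mh=(z>.045)&(z<.074); mh[:180]=0; mh[210:]=0; mh[:,:255]=0; mh[:,320:]=0
P=X[mh]; print("handle",len(P),np.median(P,0),cv2.minAreaRect(P[:,:2].astype(np.float32)))
for n,cc,zz,boxes in (("top",c,.03,[(380,245,418,292,.03),(424,262,456,288,.008),(398,303,428,332,.008)]),("side",s,.03,[(190,283,248,302,.03),(190,328,228,358,.008),(138,300,180,325,.008)])):
    h=cv2.cvtColor(cc["pixels"],cv2.COLOR_RGB2HSV)
    for b in boxes:
        sub=h[b[1]:b[3],b[0]:b[2]]; red=(sub[...,1]>150)&((sub[...,0]<8)|(sub[...,0]>172))&(sub[...,2]>70)
        v,u=np.nonzero(red); q=(u.mean()+b[0],v.mean()+b[1]); print(n,b,"cap",len(u),np.round(q,1),at_z(cc,q,b[4]).round(4))
a=cv2.resize(c["pixels"][240:340,370:470],(500,500),interpolation=cv2.INTER_CUBIC)
b=cv2.resize(s["pixels"][275:365,135:255],(667,500),interpolation=cv2.INTER_CUBIC)[:,:300*2]
b=cv2.resize(s["pixels"][275:365,135:255],(300,225),interpolation=cv2.INTER_CUBIC); b=cv2.copyMakeBorder(b,0,275,0,0,0)
hh=cv2.resize(c["pixels"][170:215,240:330],(300,150),interpolation=cv2.INTER_CUBIC); b[300:450]=hh
o=np.hstack([a,b]); o=np.clip(o.astype(float)*1.5,0,255).astype(np.uint8)
cv2.imwrite("pics/crop.png",o[...,::-1])
```

```text
cab 7426 ((0.8224565982818604, -0.029182150959968567), (0.2196979522705078, 0.2645508646965027), 80.99950408935547) [[0.675000011920929, -0.11699999868869781], [0.9359999895095825, -0.15800000727176666], [0.9700000286102295, 0.05900000035762787], [0.7089999914169312, 0.10000000149011612]] 0.08493201544578581
handle 439 [ 0.67987489 -0.0073119   0.06513016] ((0.6710432767868042, -0.004022538661956787), (0.17450809478759766, 0.04957958310842514), 81.21139526367188)
top (380, 245, 418, 292, 0.03) cap 46 [397.4 253.6] [ 0.5053 -0.2961  0.03  ]
top (424, 262, 456, 288, 0.008) cap 24 [449.2 279.9] [ 0.4376 -0.4319  0.008 ]
top (398, 303, 428, 332, 0.008) cap 26 [420.7 325.7] [ 0.3218 -0.3465  0.008 ]
side (190, 283, 248, 302, 0.03) cap 65 [238.5 289.4] [ 0.5052 -0.2892  0.03  ]
side (190, 328, 228, 358, 0.008) cap 49 [197.7 351.5] [ 0.4381 -0.4261  0.008 ]
side (138, 300, 180, 325, 0.008) cap 42 [145.3 317.9] [ 0.3219 -0.3414  0.008 ]
```

View pics/crop.png

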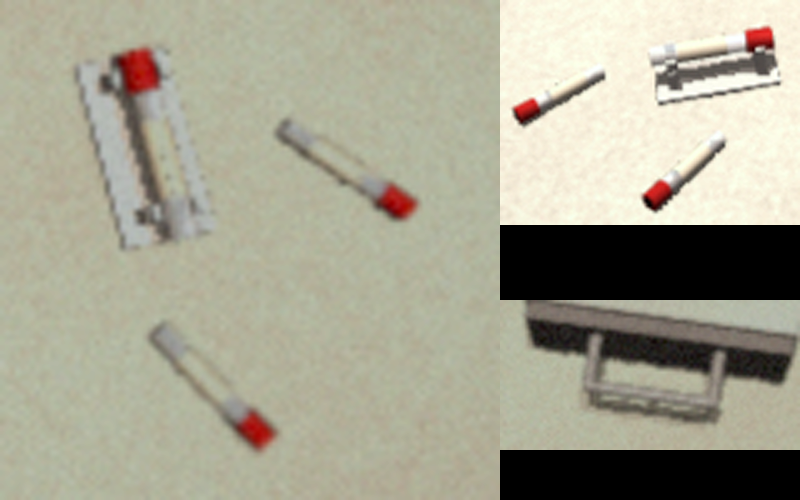

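The crop confirms it: the tube in the rest has the bigger cap and longer body, cap end up-left at (140,70) in the crop, and it's aligned with the rest. The two loose ones are smaller look-alikes.

Run:
```python
from h import *
c=np.load("top_0.npy",allow_pickle=True).item(); s=np.load("side_0.npy",allow_pickle=True).item()
X=cloud(c).reshape(-1,3); Xs=cloud(s).reshape(-1,3)
st=bot.state(); print(st["time_s"],np.round(st["ee_pos"],4),np.round(st["tool_rot"],3).tolist(),st["opening"])
a=np.radians(-9.0); ex=np.array([np.cos(a),np.sin(a)]); ey=np.array([-ex[1],ex[0]]); o=np.array([.692,-.0085])
for n,Y in (("top",X),("side",Xs)):
    l=np.c_[(Y[:,:2]-o)@ex,(Y[:,:2]-o)@ey,Y[:,2]]
    m=(l[:,0]>-.06)&(l[:,0]<-.025)&(abs(l[:,1])<.08)&(l[:,2]>.054)&(l[:,2]<.075)
    print(n,"bar",m.sum(),np.percentile(l[m],[2,50,98],axis=0).round(4).tolist())
    for lo,hi in((-.1,-.03),(-.03,.03),(.03,.1)):
        q=m&(l[:,1]>lo)&(l[:,1]<hi); print("  ",lo,q.sum(),np.median(l[q],0).round(4))
    m=(l[:,2]>.076)&(l[:,2]<.092)&(l[:,0]>-.03)&(l[:,0]<.3)&(abs(l[:,1])<.13); print(" top",np.percentile(l[m],[.3,50,99.7],axis=0).round(4).tolist())
# tube
    m=(Y[:,2]>.028)&(Y[:,2]<.046)&(Y[:,0]>.38)&(Y[:,0]<.56)&(abs(Y[:,1]+.3)<.07)
    q=Y[m][:,:2]; mu=q.mean(0); w,v=np.linalg.eigh(np.cov(q.T)); d=v[:,1]*np.sign(v[0,1]); t=(q-mu)@d
    print(" tube",m.sum(),mu.round(4),"ang",np.degrees(np.arctan2(d[1],d[0])).round(2),"mid",(mu+d*(np.percentile(t,1)+np.percentile(t,99))/2).round(4),np.ptp(t))
    m=(Y[:,2]>.002)&(Y[:,2]<.012)&(Y[:,0]>.38)&(Y[:,0]<.56)&(abs(Y[:,1]+.3)<.05)
    print(" rest",m.sum(),cv2.minAreaRect(Y[m][:,:2].astype(np.float32)))
```

```text
1.0 [ 0.1822 -0.5978  0.2393] [[0.957, 0.292, -0.0], [0.292, -0.957, 0.0], [0.0, -0.0, -1.0]] 0.9987607707054059
top bar 183 [[-0.0455, -0.0534, 0.0614], [-0.0406, -0.0004, 0.0659], [-0.0263, 0.0533, 0.0705]]
   -0.1 49 [-0.0394 -0.0466  0.0658]
   -0.03 85 [-0.0422 -0.0004  0.0661]
   0.03 49 [-0.0394  0.0465  0.0658]
 top [[0.0008, -0.109, 0.0775], [0.1258, -0.0005, 0.0849], [0.262, 0.1087, 0.0904]]
 tube 275 [ 0.4665 -0.3013] ang 11.67 mid [ 0.4659 -0.3014] 0.09904710549825105
 rest 735 ((0.4700426459312439, -0.29991742968559265), (0.09954522550106049, 0.1768551617860794), 89.8331527709961)
side bar 107 [[-0.0449, -0.0523, 0.0624], [-0.0381, -0.0106, 0.0683], [-0.0259, 0.0529, 0.0709]]
   -0.1 40 [-0.0375 -0.0484  0.0676]
   -0.03 40 [-0.04   -0.0009  0.069 ]
   0.03 27 [-0.0362  0.048   0.0678]
 top [[0.0024, -0.1098, 0.0763], [0.1351, -0.0248, 0.0876], [0.2612, 0.1102, 0.0902]]
 tube 428 [ 0.4677 -0.3061] ang 10.69 mid [ 0.4673 -0.3062] 0.09989725679659174
 rest 1766 ((0.46999964118003845, -0.3000119626522064), (0.17999780178070068, 0.09997089952230453), 0.00019613007316365838)
```

Call:
move_arm(rows=[{"tx":3.1,"ty":-2.15,"fingers":41},{"tx":3.1,"ty":-2.15,"fingers":41},{"tx":3.1,"ty":-2.15,"fingers":41},{"tx":3.1,"ty":-2.15,"fingers":41},{"tx":3.1,"ty":-2.15,"fingers":41},{"tx":3.1,"ty":-2.15,"fingers":41},{"tx":3.1,"ty":-2.15,"fingers":41},{"tx":3.1,"ty":-2.15,"fingers":41},{"tx":3.1,"ty":-2.15,"fingers":41},{"tx":3.1,"ty":-2.15,"fingers":41}], force=80)

```text
invalid input
```

Call:
move_arm(rows=[{"tx":3.1,"ty":-2.15},{"tx":3.1,"ty":-2.15},{"tx":3.1,"ty":-2.15},{"tx":3.1,"ty":-2.15},{"tx":3.1,"ty":-2.15},{"tx":3.1,"ty":-2.15},{"tx":3.1,"ty":-2.15},{"tx":3.1,"ty":-2.15},{"tx":2.0,"ty":-1.5},{"tx":1.0,"ty":-0.7}])

```text
invalid input
```

Call:
move_arm(rows=[{"az":-0.14},{"az":-0.14},{"az":-0.14},{"az":-0.14},{"az":-0.14},{"az":-0.14},{"az":-0.14},{"az":-0.137},{}])

```text
invalid input
```

Call:
move_arm(rows=[{"tx":3.1,"ty":-2.15,"tz":0,"ax":0,"ay":0,"az":0,"fingers":41},{"tx":3.1,"ty":-2.15,"tz":0,"ax":0,"ay":0,"az":0,"fingers":41},{"tx":3.1,"ty":-2.15,"tz":0,"ax":0,"ay":0,"az":0,"fingers":41},{"tx":3.1,"ty":-2.15,"tz":0,"ax":0,"ay":0,"az":0,"fingers":41},{"tx":3.1,"ty":-2.15,"tz":0,"ax":0,"ay":0,"az":0,"fingers":41},{"tx":3.1,"ty":-2.15,"tz":0,"ax":0,"ay":0,"az":0,"fingers":41},{"tx":3.1,"ty":-2.15,"tz":0,"ax":0,"ay":0,"az":0,"fingers":41},{"tx":3.1,"ty":-2.15,"tz":0,"ax":0,"ay":0,"az":0,"fingers":41},{"tx":3.1,"ty":-2.15,"tz":0,"ax":0,"ay":0,"az":0,"fingers":41},{"tx":3.1,"ty":-2.15,"tz":0,"ax":0,"ay":0,"az":0,"fingers":41}], force=80)

```text
time_s: 2.0
ee_pos: [0.4169, -0.3006, 0.2396]
tool_rot: [[0.957, 0.291, 0.001], [0.291, -0.957, -0.0], [0.0, 0.001, -1.0]]
wrist_force: [0.7, -0.8, 0.2]
opening: 0.406
grasp_force: 0.0
```

Call:
move_arm(rows=[{"tx":3.12,"ty":-2.18,"tz":0,"ax":0,"ay":0,"az":0,"fingers":41},{"tx":3.12,"ty":-2.18,"tz":0,"ax":0,"ay":0,"az":0,"fingers":41},{"tx":3.12,"ty":-2.18,"tz":0,"ax":0,"ay":0,"az":0,"fingers":41},{"tx":3.12,"ty":-2.18,"tz":0,"ax":0,"ay":0,"az":0,"fingers":41},{"tx":3.12,"ty":-2.18,"tz":0,"ax":0,"ay":0,"az":0,"fingers":41},{"tx":3.12,"ty":-2.18,"tz":0,"ax":0,"ay":0,"az":0,"fingers":41},{"tx":3.12,"ty":-2.18,"tz":0,"ax":0,"ay":0,"az":0,"fingers":41},{"tx":3.12,"ty":-2.18,"tz":0,"ax":0,"ay":0,"az":0,"fingers":41},{"tx":3.12,"ty":-2.18,"tz":0,"ax":0,"ay":0,"az":0,"fingers":41},{"tx":3.12,"ty":-2.18,"tz":0,"ax":0,"ay":0,"az":0,"fingers":41}])

```text
time_s: 3.0
ee_pos: [0.6518, -0.001, 0.2394]
tool_rot: [[0.957, 0.292, 0.0], [0.292, -0.957, -0.0], [0.0, 0.0, -1.0]]
wrist_force: [-0.1, -1.1, 1.1]
opening: 0.413
grasp_force: 0.0
```

Call:
move_arm(rows=[{"tx":0,"ty":0,"tz":0,"ax":0,"ay":0,"az":-0.14,"fingers":41},{"tx":0,"ty":0,"tz":0,"ax":0,"ay":0,"az":-0.14,"fingers":41},{"tx":0,"ty":0,"tz":0,"ax":0,"ay":0,"az":-0.14,"fingers":41},{"tx":0,"ty":0,"tz":0,"ax":0,"ay":0,"az":-0.14,"fingers":41},{"tx":0,"ty":0,"tz":0,"ax":0,"ay":0,"az":-0.14,"fingers":41},{"tx":0,"ty":0,"tz":0,"ax":0,"ay":0,"az":-0.14,"fingers":41},{"tx":0,"ty":0,"tz":0,"ax":0,"ay":0,"az":-0.14,"fingers":41},{"tx":0,"ty":0,"tz":0,"ax":0,"ay":0,"az":-0.137,"fingers":41},{"tx":0,"ty":0,"tz":0,"ax":0,"ay":0,"az":0,"fingers":41}])

```text
time_s: 3.9
ee_pos: [0.6509, -0.0023, 0.2392]
tool_rot: [[0.158, 0.988, -0.0], [0.988, -0.158, 0.0], [-0.0, -0.0, -1.0]]
wrist_force: [0.4, 0.3, -1.6]
opening: 0.41
grasp_force: 0.0
```

Call:
move_arm(rows=[{"tx":0,"ty":0,"tz":2.5,"ax":0,"ay":0,"az":0,"fingers":41},{"tx":0,"ty":0,"tz":2.5,"ax":0,"ay":0,"az":0,"fingers":41},{"tx":0,"ty":0,"tz":2.5,"ax":0,"ay":0,"az":0,"fingers":41},{"tx":0,"ty":0,"tz":2.5,"ax":0,"ay":0,"az":0,"fingers":41},{"tx":0,"ty":0,"tz":2.5,"ax":0,"ay":0,"az":0,"fingers":41},{"tx":0,"ty":0,"tz":1.5,"ax":0,"ay":0,"az":0,"fingers":41},{"tx":0,"ty":0,"tz":0.5,"ax":0,"ay":0,"az":0,"fingers":41},{"tx":0,"ty":0,"tz":0.5,"ax":0,"ay":0,"az":0,"fingers":41}])

```text
time_s: 4.7
ee_pos: [0.6515, -0.0024, 0.0895]
tool_rot: [[0.158, 0.987, 0.001], [0.987, -0.158, -0.0], [0.0, 0.001, -1.0]]
wrist_force: [-1.0, -1.5, 0.5]
opening: 0.411
grasp_force: 0.0
```

Run:
```python
from h import *
c=bot.read_camera("side"); cv2.imwrite("pics/s1.png",np.clip(cv2.resize(c["pixels"][150:270,240:400],(800,600),interpolation=cv2.INTER_CUBIC)[...,::-1]*1.5,0,255).astype(np.uint8))
st=bot.state(); print(np.round(st["ee_pos"],4),st["wrist_force"])
```

```text
[ 0.6513 -0.0024  0.0892] [0.49606671 0.41902658 0.31484113]
```

View pics/s1.png

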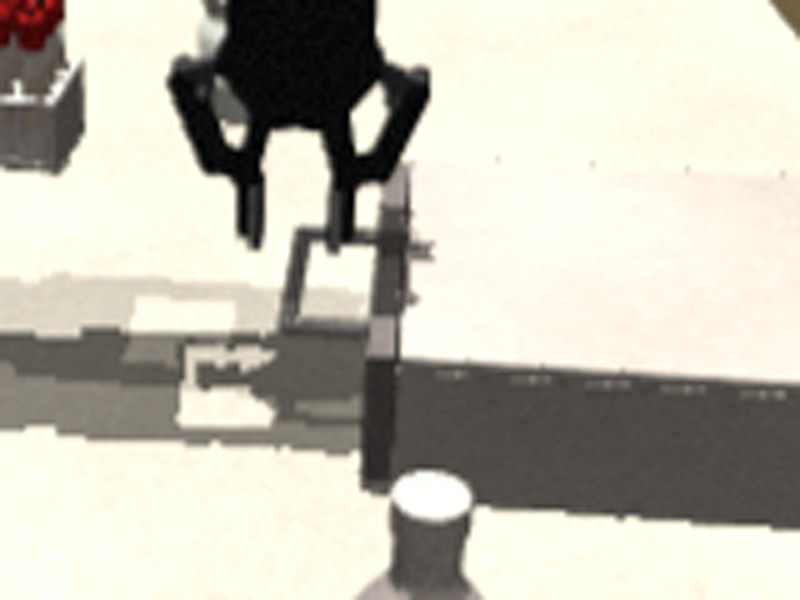

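The fingers (tips at 250,240 and 340,240) straddle the bar. The outer linkage would pass close to the panel, so I'll narrow the opening before going down.

Call:
move_arm(rows=[{"tx":0,"ty":0,"tz":0,"ax":0,"ay":0,"az":0,"fingers":29},{"tx":0,"ty":0,"tz":0,"ax":0,"ay":0,"az":0,"fingers":29},{"tx":0,"ty":0,"tz":1.0,"ax":0,"ay":0,"az":0,"fingers":29},{"tx":0,"ty":0,"tz":1.0,"ax":0,"ay":0,"az":0,"fingers":29},{"tx":0,"ty":0,"tz":1.0,"ax":0,"ay":0,"az":0,"fingers":29},{"tx":0,"ty":0,"tz":0.4,"ax":0,"ay":0,"az":0,"fingers":29},{"tx":0,"ty":0,"tz":0,"ax":0,"ay":0,"az":0,"fingers":29}])

```text
time_s: 5.45
ee_pos: [0.6497, -0.0022, 0.0534]
tool_rot: [[0.157, 0.988, -0.003], [0.988, -0.157, 0.0], [-0.0, -0.003, -1.0]]
wrist_force: [0.2, -0.4, 0.9]
opening: 0.291
grasp_force: 0.0
```

Call:
move_arm(rows=[{"tx":0,"ty":0,"tz":0,"ax":0,"ay":0,"az":0,"fingers":0},{"tx":0,"ty":0,"tz":0,"ax":0,"ay":0,"az":0,"fingers":0},{"tx":0,"ty":0,"tz":0,"ax":0,"ay":0,"az":0,"fingers":0},{"tx":0,"ty":0,"tz":0,"ax":0,"ay":0,"az":0,"fingers":0},{"tx":0,"ty":0,"tz":0,"ax":0,"ay":0,"az":0,"fingers":0}], force=60)

```text
time_s: 5.95
ee_pos: [0.6512, -0.0024, 0.0554]
tool_rot: [[0.157, 0.988, 0.001], [0.988, -0.157, -0.0], [0.0, 0.001, -1.0]]
wrist_force: [2.2, -0.2, -3.6]
opening: 0.093
grasp_force: 58.4
```

Call:
move_arm(rows=[{"tx":0,"ty":-0.5,"tz":0,"ax":0,"ay":0,"az":0,"fingers":0},{"tx":0,"ty":-0.8,"tz":0,"ax":0,"ay":0,"az":0,"fingers":0},{"tx":0,"ty":-0.8,"tz":0,"ax":0,"ay":0,"az":0,"fingers":0},{"tx":0,"ty":-0.8,"tz":0,"ax":0,"ay":0,"az":0,"fingers":0},{"tx":0,"ty":-0.8,"tz":0,"ax":0,"ay":0,"az":0,"fingers":0},{"tx":0,"ty":-0.8,"tz":0,"ax":0,"ay":0,"az":0,"fingers":0},{"tx":0,"ty":-0.8,"tz":0,"ax":0,"ay":0,"az":0,"fingers":0},{"tx":0,"ty":-0.8,"tz":0,"ax":0,"ay":0,"az":0,"fingers":0},{"tx":0,"ty":-0.8,"tz":0,"ax":0,"ay":0,"az":0,"fingers":0},{"tx":0,"ty":-0.8,"tz":0,"ax":0,"ay":0,"az":0,"fingers":0}])

```text
time_s: 6.95
ee_pos: [0.5763, 0.0097, 0.0554]
tool_rot: [[0.158, 0.988, 0.005], [0.988, -0.158, -0.0], [0.0, 0.005, -1.0]]
wrist_force: [9.5, -0.1, -11.2]
opening: 0.086
grasp_force: 58.5
```

Call:
move_arm(rows=[{"tx":0,"ty":-0.8,"tz":0,"ax":0,"ay":0,"az":0,"fingers":0},{"tx":0,"ty":-0.8,"tz":0,"ax":0,"ay":0,"az":0,"fingers":0},{"tx":0,"ty":-0.8,"tz":0,"ax":0,"ay":0,"az":0,"fingers":0},{"tx":0,"ty":-0.8,"tz":0,"ax":0,"ay":0,"az":0,"fingers":0},{"tx":0,"ty":-0.8,"tz":0,"ax":0,"ay":0,"az":0,"fingers":0},{"tx":0,"ty":-0.4,"tz":0,"ax":0,"ay":0,"az":0,"fingers":0},{"tx":0,"ty":0,"tz":0,"ax":0,"ay":0,"az":0,"fingers":0}])

```text
time_s: 7.65
ee_pos: [0.53, 0.0172, 0.0553]
tool_rot: [[0.157, 0.988, -0.003], [0.988, -0.157, 0.001], [0.0, -0.003, -1.0]]
wrist_force: [-1.9, 3.5, -1.4]
opening: 0.09
grasp_force: 59.6
```

Call:
move_arm(rows=[{"tx":0,"ty":-0.3,"tz":0,"ax":0,"ay":0,"az":0,"fingers":0},{"tx":0,"ty":-0.3,"tz":0,"ax":0,"ay":0,"az":0,"fingers":0},{"tx":0,"ty":-0.3,"tz":0,"ax":0,"ay":0,"az":0,"fingers":0},{"tx":0,"ty":0,"tz":0,"ax":0,"ay":0,"az":0,"fingers":0}])

```text
time_s: 8.05
ee_pos: [0.5222, 0.0184, 0.0553]
tool_rot: [[0.157, 0.988, -0.001], [0.988, -0.157, 0.001], [0.0, -0.001, -1.0]]
wrist_force: [1.0, 4.3, -3.3]
opening: 0.087
grasp_force: 59.4
```

Call:
move_arm(rows=[{"tx":0,"ty":-0.15,"tz":0,"ax":0,"ay":0,"az":0,"fingers":0},{"tx":0,"ty":-0.15,"tz":0,"ax":0,"ay":0,"az":0,"fingers":0},{"tx":0,"ty":0,"tz":0,"ax":0,"ay":0,"az":0,"fingers":0}])

```text
time_s: 8.35
ee_pos: [0.5195, 0.0188, 0.0553]
tool_rot: [[0.158, 0.988, -0.0], [0.988, -0.158, 0.0], [0.0, -0.0, -1.0]]
wrist_force: [2.0, 4.6, -3.2]
opening: 0.089
grasp_force: 59.3
```

Call:
move_arm(rows=[{"tx":0,"ty":-0.15,"tz":0,"ax":0,"ay":0,"az":0,"fingers":0},{"tx":0,"ty":-0.15,"tz":0,"ax":0,"ay":0,"az":0,"fingers":0},{"tx":0,"ty":0,"tz":0,"ax":0,"ay":0,"az":0,"fingers":0}])

```text
time_s: 8.65
ee_pos: [0.5167, 0.0193, 0.0553]
tool_rot: [[0.157, 0.988, 0.0], [0.988, -0.157, 0.0], [0.0, 0.0, -1.0]]
wrist_force: [1.4, 5.1, -4.1]
opening: 0.09
grasp_force: 59.3
```

Call:
move_arm(rows=[{"tx":0,"ty":-0.15,"tz":0,"ax":0,"ay":0,"az":0,"fingers":0},{"tx":0,"ty":-0.15,"tz":0,"ax":0,"ay":0,"az":0,"fingers":0},{"tx":0,"ty":0,"tz":0,"ax":0,"ay":0,"az":0,"fingers":0}])

```text
time_s: 8.95
ee_pos: [0.5138, 0.0198, 0.0553]
tool_rot: [[0.158, 0.988, 0.0], [0.988, -0.158, 0.0], [0.001, 0.0, -1.0]]
wrist_force: [2.4, 5.2, -4.5]
opening: 0.094
grasp_force: 59.2
```

Call:
move_arm(rows=[{"tx":0,"ty":-0.15,"tz":0,"ax":0,"ay":0,"az":0,"fingers":0},{"tx":0,"ty":-0.15,"tz":0,"ax":0,"ay":0,"az":0,"fingers":0},{"tx":0,"ty":0,"tz":0,"ax":0,"ay":0,"az":0,"fingers":0}])

```text
time_s: 9.25
ee_pos: [0.5136, 0.0198, 0.0554]
tool_rot: [[0.158, 0.987, 0.007], [0.987, -0.158, -0.0], [0.001, 0.007, -1.0]]
wrist_force: [9.4, 4.4, -12.1]
opening: 0.088
grasp_force: 58.5
```

Call:
move_arm(rows=[{"tx":0,"ty":-0.15,"tz":0,"ax":0,"ay":0,"az":0,"fingers":0},{"tx":0,"ty":-0.15,"tz":0,"ax":0,"ay":0,"az":0,"fingers":0},{"tx":0,"ty":0,"tz":0,"ax":0,"ay":0,"az":0,"fingers":0}])

```text
time_s: 9.55
ee_pos: [0.5135, 0.0198, 0.0554]
tool_rot: [[0.158, 0.987, 0.015], [0.987, -0.158, -0.001], [0.001, 0.015, -1.0]]
wrist_force: [15.4, 3.9, -20.3]
opening: 0.09
grasp_force: 58.2
```

Call:
move_arm(rows=[{"tx":0,"ty":0.25,"tz":0,"ax":0,"ay":0,"az":0,"fingers":0},{"tx":0,"ty":0.2,"tz":0,"ax":0,"ay":0,"az":0,"fingers":0},{"tx":0,"ty":0,"tz":0,"ax":0,"ay":0,"az":0,"fingers":27},{"tx":0,"ty":0,"tz":0,"ax":0,"ay":0,"az":0,"fingers":27},{"tx":0,"ty":0,"tz":0,"ax":0,"ay":0,"az":0,"fingers":27},{"tx":0,"ty":0,"tz":0,"ax":0,"ay":0,"az":0,"fingers":27}])

```text
time_s: 10.15
ee_pos: [0.5123, 0.0193, 0.0557]
tool_rot: [[0.157, 0.988, 0.0], [0.988, -0.157, -0.001], [-0.001, 0.0, -1.0]]
wrist_force: [-0.3, 0.4, 0.3]
opening: 0.27
grasp_force: 0.0
```

Call:
move_arm(rows=[{"tx":0,"ty":0,"tz":-1.0,"ax":0,"ay":0,"az":0,"fingers":27},{"tx":0,"ty":0,"tz":-2.0,"ax":0,"ay":0,"az":0,"fingers":27},{"tx":0,"ty":0,"tz":-3.0,"ax":0,"ay":0,"az":0,"fingers":27},{"tx":0,"ty":0,"tz":-3.0,"ax":0,"ay":0,"az":0,"fingers":27},{"tx":0,"ty":0,"tz":-3.0,"ax":0,"ay":0,"az":0,"fingers":27},{"tx":0,"ty":0,"tz":-3.0,"ax":0,"ay":0,"az":0,"fingers":27}])

```text
time_s: 10.75
ee_pos: [0.5121, 0.0196, 0.2075]
tool_rot: [[0.157, 0.988, 0.001], [0.988, -0.157, -0.0], [-0.0, 0.001, -1.0]]
wrist_force: [0.7, 0.1, -1.0]
opening: 0.271
grasp_force: 0.0
```

Call:
move_arm(rows=[{"tx":-3.26,"ty":0.06,"tz":0,"ax":0,"ay":0,"az":0,"fingers":42},{"tx":-3.26,"ty":0.06,"tz":0,"ax":0,"ay":0,"az":0,"fingers":42},{"tx":-3.26,"ty":0.06,"tz":0,"ax":0,"ay":0,"az":0,"fingers":42},{"tx":-3.26,"ty":0.06,"tz":0,"ax":0,"ay":0,"az":0,"fingers":42},{"tx":-3.26,"ty":0.06,"tz":0,"ax":0,"ay":0,"az":0,"fingers":42},{"tx":-3.26,"ty":0.06,"tz":0,"ax":0,"ay":0,"az":0,"fingers":42},{"tx":-3.26,"ty":0.06,"tz":0,"ax":0,"ay":0,"az":0,"fingers":42},{"tx":-3.26,"ty":0.06,"tz":0,"ax":0,"ay":0,"az":0,"fingers":42},{"tx":-3.26,"ty":0.06,"tz":0,"ax":0,"ay":0,"az":0,"fingers":42},{"tx":-3.26,"ty":0.06,"tz":0,"ax":0,"ay":0,"az":0,"fingers":42}])

```text
time_s: 11.75
ee_pos: [0.4664, -0.3046, 0.2063]
tool_rot: [[0.157, 0.988, 0.001], [0.988, -0.157, -0.001], [-0.001, 0.001, -1.0]]
wrist_force: [0.5, -0.2, 0.5]
opening: 0.415
grasp_force: 0.0
```

Call:
move_arm(rows=[{"tx":0,"ty":0,"tz":0,"ax":0,"ay":0,"az":0.136,"fingers":42},{"tx":0,"ty":0,"tz":0,"ax":0,"ay":0,"az":0.136,"fingers":42},{"tx":0,"ty":0,"tz":0,"ax":0,"ay":0,"az":0.136,"fingers":42},{"tx":0,"ty":0,"tz":0,"ax":0,"ay":0,"az":0.136,"fingers":42},{"tx":0,"ty":0,"tz":0,"ax":0,"ay":0,"az":0.136,"fingers":42},{"tx":0,"ty":0,"tz":0,"ax":0,"ay":0,"az":0.136,"fingers":42},{"tx":0,"ty":0,"tz":0,"ax":0,"ay":0,"az":0.136,"fingers":42},{"tx":0,"ty":0,"tz":0,"ax":0,"ay":0,"az":0.136,"fingers":42},{"tx":0,"ty":0,"tz":0,"ax":0,"ay":0,"az":0.13,"fingers":42},{"tx":0,"ty":0,"tz":0,"ax":0,"ay":0,"az":0,"fingers":42}])

```text
time_s: 12.75
ee_pos: [0.4668, -0.3032, 0.2061]
tool_rot: [[0.981, 0.194, 0.0], [0.194, -0.981, -0.001], [0.0, 0.001, -1.0]]
wrist_force: [0.7, 0.1, 0.5]
opening: 0.422
grasp_force: 0.0
```

Run:
```python
from h import *
st=bot.state(); print(st["time_s"],np.round(st["ee_pos"],4),np.round(st["tool_rot"],3).tolist())
t=bot.read_camera("top"); s=bot.read_camera("side"); np.save("top_1.npy",t); np.save("side_1.npy",s)
o=np.hstack([cv2.resize(t["pixels"][130:280,230:340],(400,545),interpolation=cv2.INTER_CUBIC),cv2.resize(s["pixels"][130:360,180:350],(400,545),interpolation=cv2.INTER_CUBIC)])
cv2.imwrite("pics/d1.png",np.clip(o[...,::-1]*1.5,0,255).astype(np.uint8))
a=np.radians(-9.0); ex=np.array([np.cos(a),np.sin(a)]); ey=np.array([-ex[1],ex[0]]); o=np.array([.692,-.0085])
for n,c in(("top",t),("side",s)):
    Y=cloud(c).reshape(-1,3); l=np.c_[(Y[:,:2]-o)@ex,(Y[:,:2]-o)@ey,Y[:,2]]
    m=(abs(l[:,1])<.03)&(l[:,0]>-.2)&(l[:,0]<.03)
    for x in np.arange(-.19,.025,.004):
        q=m&(abs(l[:,0]-x)<.002)
        if q.sum(): print(round(x,3),l[q][:,2].max().round(3),np.median(l[q][:,2]).round(3),end=" | ")
    print()
```

```text
12.75 [ 0.4668 -0.3032  0.2061] [[0.981, 0.194, 0.0], [0.194, -0.981, -0.001], [0.0, 0.001, -1.0]]
-0.19 0.008 0.0 | -0.186 0.07 0.001 | -0.182 0.073 0.063 | -0.178 0.07 0.034 | -0.174 -0.004 -0.004 | -0.166 0.005 0.003 | -0.162 0.003 -0.0 | -0.158 0.004 0.0 | -0.154 0.006 0.0 | -0.15 0.006 0.0 | -0.146 0.005 0.0 | -0.142 0.006 -0.0 | -0.138 0.088 0.049 | -0.134 0.088 0.083 | -0.13 0.087 0.083 | -0.126 0.086 0.083 | -0.114 0.035 0.032 | -0.11 0.033 0.031 | -0.106 0.06 0.039 | -0.102 0.061 0.056 | -0.098 0.052 0.052 | -0.094 0.034 0.031 | -0.09 0.035 0.031 | -0.086 0.037 0.032 | -0.082 0.036 0.031 | -0.078 0.035 0.031 | -0.074 0.035 0.03 | -0.07 0.036 0.031 | -0.066 0.035 0.031 | -0.062 0.035 0.031 | -0.058 0.037 0.031 | -0.054 0.036 0.031 | -0.05 0.036 0.03 | -0.046 0.037 0.031 | -0.042 0.035 0.031 | -0.038 0.036 0.031 | -0.034 0.036 0.031 | -0.03 0.038 0.031 | -0.026 0.036 0.031 | -0.022 0.036 0.032 | -0.018 0.034 0.03 | -0.014 0.035 0.031 | -0.01 0.056 0.031 | -0.006 0.061 0.048 | -0.002 0.058 0.056 | 0.006 0.038 0.032 | 0.01 0.035 0.03 | 0.014 0.087 0.031 | 0.018 0.091 0.079 | 0.0
[... 348 characters left out ...]
| -0.11 0.035 0.035 | -0.106 0.061 0.06 | -0.102 0.061 0.05 | -0.098 0.036 0.034 | -0.094 0.035 0.034 | -0.09 0.035 0.034 | -0.086 0.037 0.034 | -0.082 0.036 0.033 | -0.078 0.036 0.033 | -0.074 0.035 0.034 | -0.07 0.036 0.034 | -0.066 0.036 0.034 | -0.062 0.035 0.033 | -0.058 0.036 0.034 | -0.054 0.035 0.034 | -0.05 0.036 0.034 | -0.046 0.037 0.034 | -0.042 0.034 0.033 | -0.038 0.036 0.033 | -0.034 0.035 0.034 | -0.03 0.036 0.034 | -0.026 0.035 0.033 | -0.022 0.036 0.033 | -0.018 0.036 0.034 | -0.014 0.036 0.034 | -0.01 0.035 0.034 | -0.006 0.062 0.059 | -0.002 0.062 0.034 | 0.002 0.036 0.033 | 0.006 0.036 0.034 | 0.01 0.036 0.034 | 0.014 0.035 0.033 | 0.018 0.088 0.087 | 0.022 0.089 0.088 |
```

View pics/d1.png

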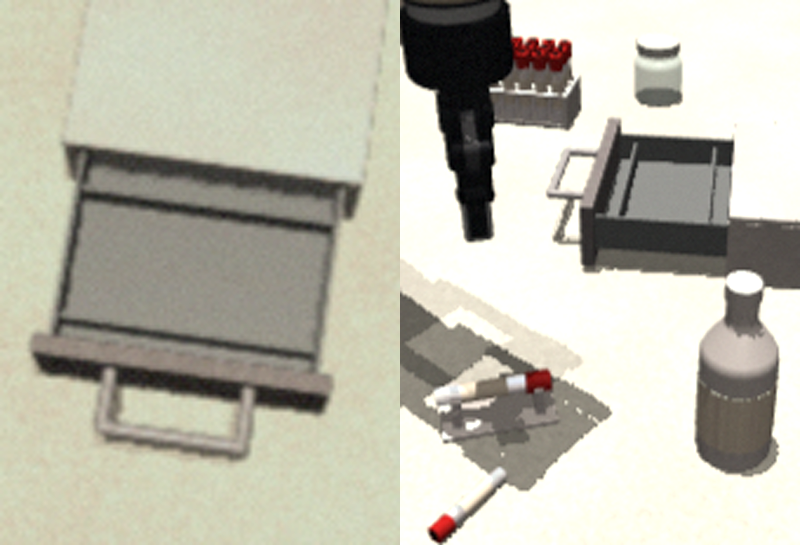

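The drawer is fully out. In the left crop the bay lies between the dividers at about y=200 and y=340, so its centre is near (0.639, 0.000). The right crop shows the tube still in its rest. Now I'll descend on it.

Call:
move_arm(rows=[{"tx":0,"ty":0,"tz":2.5,"ax":0,"ay":0,"az":0,"fingers":42},{"tx":0,"ty":0,"tz":2.5,"ax":0,"ay":0,"az":0,"fingers":42},{"tx":0,"ty":0,"tz":2.5,"ax":0,"ay":0,"az":0,"fingers":42},{"tx":0,"ty":0,"tz":2.5,"ax":0,"ay":0,"az":0,"fingers":42},{"tx":0,"ty":0,"tz":2.5,"ax":0,"ay":0,"az":0,"fingers":42},{"tx":0,"ty":0,"tz":2.0,"ax":0,"ay":0,"az":0,"fingers":42},{"tx":0,"ty":0,"tz":1.0,"ax":0,"ay":0,"az":0,"fingers":42},{"tx":0,"ty":0,"tz":1.0,"ax":0,"ay":0,"az":0,"fingers":42},{"tx":0,"ty":0,"tz":0.9,"ax":0,"ay":0,"az":0,"fingers":42},{"tx":0,"ty":0,"tz":0,"ax":0,"ay":0,"az":0,"fingers":42}])

```text
time_s: 13.85
ee_pos: [0.4664, -0.3028, 0.0306]
tool_rot: [[0.981, 0.194, -0.001], [0.194, -0.981, 0.001], [-0.001, -0.001, -1.0]]
wrist_force: [-0.3, -0.2, 0.6]
opening: 0.416
grasp_force: 0.0
```

Call:
move_arm(rows=[{"tx":0,"ty":0,"tz":0,"ax":0,"ay":0,"az":0,"fingers":25},{"tx":0,"ty":0,"tz":0,"ax":0,"ay":0,"az":0,"fingers":22},{"tx":0,"ty":0,"tz":0,"ax":0,"ay":0,"az":0,"fingers":15},{"tx":0,"ty":0,"tz":0,"ax":0,"ay":0,"az":0,"fingers":10},{"tx":0,"ty":0,"tz":0,"ax":0,"ay":0,"az":0,"fingers":5},{"tx":0,"ty":0,"tz":0,"ax":0,"ay":0,"az":0,"fingers":5}], force=25)

```text
time_s: 14.45
ee_pos: [0.4675, -0.3037, 0.0322]
tool_rot: [[0.981, 0.194, 0.001], [0.194, -0.981, -0.001], [0.001, 0.001, -1.0]]
wrist_force: [-0.3, 0.8, 4.8]
opening: 0.174
grasp_force: 26.0
```

Call:
move_arm(rows=[{"tx":0,"ty":0,"tz":-0.5,"ax":0,"ay":0,"az":0,"fingers":5},{"tx":0,"ty":0,"tz":-1.0,"ax":0,"ay":0,"az":0,"fingers":5},{"tx":0,"ty":0,"tz":-1.5,"ax":0,"ay":0,"az":0,"fingers":5},{"tx":0,"ty":0,"tz":-2.0,"ax":0,"ay":0,"az":0,"fingers":5},{"tx":0,"ty":0,"tz":-2.0,"ax":0,"ay":0,"az":0,"fingers":5},{"tx":0,"ty":0,"tz":-2.0,"ax":0,"ay":0,"az":0,"fingers":5},{"tx":0,"ty":0,"tz":-2.0,"ax":0,"ay":0,"az":0,"fingers":5},{"tx":0,"ty":0,"tz":-2.0,"ax":0,"ay":0,"az":0,"fingers":5},{"tx":0,"ty":0,"tz":-1.0,"ax":0,"ay":0,"az":0,"fingers":5},{"tx":0,"ty":0,"tz":0,"ax":0,"ay":0,"az":0,"fingers":5}])

```text
time_s: 15.45
ee_pos: [0.4681, -0.3041, 0.174]
tool_rot: [[0.981, 0.194, 0.004], [0.194, -0.981, -0.003], [0.003, 0.004, -1.0]]
wrist_force: [0.4, -1.5, -0.3]
opening: 0.167
grasp_force: 25.6
```

Call:
move_arm(rows=[{"tx":0,"ty":0,"tz":0,"ax":0,"ay":0,"az":-0.12,"fingers":5},{"tx":0,"ty":0,"tz":0,"ax":0,"ay":0,"az":-0.122,"fingers":5},{"tx":0,"ty":0,"tz":0,"ax":0,"ay":0,"az":-0.122,"fingers":5},{"tx":0,"ty":0,"tz":0,"ax":0,"ay":0,"az":-0.122,"fingers":5},{"tx":0,"ty":0,"tz":0,"ax":0,"ay":0,"az":-0.122,"fingers":5},{"tx":0,"ty":0,"tz":0,"ax":0,"ay":0,"az":-0.122,"fingers":5},{"tx":0,"ty":0,"tz":0,"ax":0,"ay":0,"az":-0.122,"fingers":5},{"tx":0,"ty":0,"tz":0,"ax":0,"ay":0,"az":-0.122,"fingers":5},{"tx":0,"ty":0,"tz":0,"ax":0,"ay":0,"az":-0.122,"fingers":5},{"tx":0,"ty":0,"tz":0,"ax":0,"ay":0,"az":-0.122,"fingers":5}])

```text
time_s: 16.45
ee_pos: [0.4661, -0.3025, 0.1698]
tool_rot: [[0.152, 0.988, -0.002], [0.988, -0.152, 0.002], [0.001, -0.002, -1.0]]
wrist_force: [0.2, 0.8, 0.4]
opening: 0.169
grasp_force: 25.6
```

Run:
```python
from h import *
st=bot.state(); print(st["time_s"],np.round(st["ee_pos"],4),np.round(st["tool_rot"],3).tolist(),st["opening"],st["grasp_force"])
s=bot.read_camera("side"); h=cv2.cvtColor(s["pixels"],cv2.COLOR_RGB2HSV)
cv2.imwrite("pics/s2.png",np.clip(cv2.resize(s["pixels"][130:330,150:350],(600,600),interpolation=cv2.INTER_CUBIC)[...,::-1]*1.5,0,255).astype(np.uint8))
```

```text
16.45 [ 0.4661 -0.3025  0.1698] [[0.152, 0.988, -0.002], [0.988, -0.152, 0.002], [0.001, -0.002, -1.0]] 0.16936536626894053 25.643836855888367
```

View pics/s2.png

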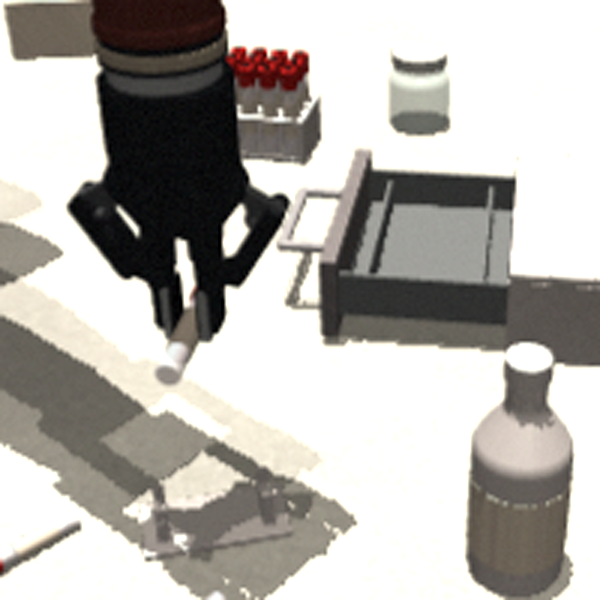

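The tube is held level (open end at 170,370) and the rest is still in place. Next is the carry to the bay.

Call:
move_arm(rows=[{"tx":3.25,"ty":1.24,"tz":0,"ax":0,"ay":0,"az":0,"fingers":5},{"tx":3.25,"ty":1.24,"tz":0,"ax":0,"ay":0,"az":0,"fingers":5},{"tx":3.25,"ty":1.24,"tz":0,"ax":0,"ay":0,"az":0,"fingers":5},{"tx":3.25,"ty":1.24,"tz":0,"ax":0,"ay":0,"az":0,"fingers":5},{"tx":3.25,"ty":1.24,"tz":0,"ax":0,"ay":0,"az":0,"fingers":5},{"tx":3.25,"ty":1.24,"tz":0,"ax":0,"ay":0,"az":0,"fingers":5},{"tx":3.25,"ty":1.24,"tz":0,"ax":0,"ay":0,"az":0,"fingers":5},{"tx":3.25,"ty":1.24,"tz":0,"ax":0,"ay":0,"az":0,"fingers":5},{"tx":3.25,"ty":1.24,"tz":0,"ax":0,"ay":0,"az":0,"fingers":5},{"tx":3.25,"ty":1.24,"tz":0,"ax":0,"ay":0,"az":0,"fingers":5}])

```text
time_s: 17.5
ee_pos: [0.6402, -0.0002, 0.17]
tool_rot: [[0.159, 0.987, -0.002], [0.987, -0.159, 0.0], [-0.0, -0.002, -1.0]]
wrist_force: [0.4, -0.0, 1.3]
opening: 0.174
grasp_force: 25.6
```

Call:
move_arm(rows=[{"tx":0,"ty":0,"tz":0,"ax":0,"ay":0,"az":0,"fingers":5},{"tx":0,"ty":0,"tz":2.0,"ax":0,"ay":0,"az":0,"fingers":5},{"tx":0,"ty":0,"tz":2.0,"ax":0,"ay":0,"az":0,"fingers":5},{"tx":0,"ty":0,"tz":2.0,"ax":0,"ay":0,"az":0,"fingers":5},{"tx":0,"ty":0,"tz":0,"ax":0,"ay":0,"az":0,"fingers":5}])

```text
time_s: 18.0
ee_pos: [0.6364, -0.0019, 0.1065]
tool_rot: [[0.159, 0.987, -0.01], [0.987, -0.159, 0.001], [-0.001, -0.01, -1.0]]
wrist_force: [-1.0, -0.1, -1.8]
opening: 0.168
grasp_force: 25.6
```

Run:
```python
from h import *
st=bot.state(); print(st["time_s"],np.round(st["ee_pos"],4),np.round(st["wrist_force"],1))
s=bot.read_camera("side"); 
cv2.imwrite("pics/s3.png",np.clip(cv2.resize(s["pixels"][120:270,230:430],(800,600),interpolation=cv2.INTER_CUBIC)[...,::-1]*1.5,0,255).astype(np.uint8))
```

```text
18.0 [ 0.6364 -0.0019  0.1065] [-1.  -0.1 -1.8]
```

View pics/s3.png

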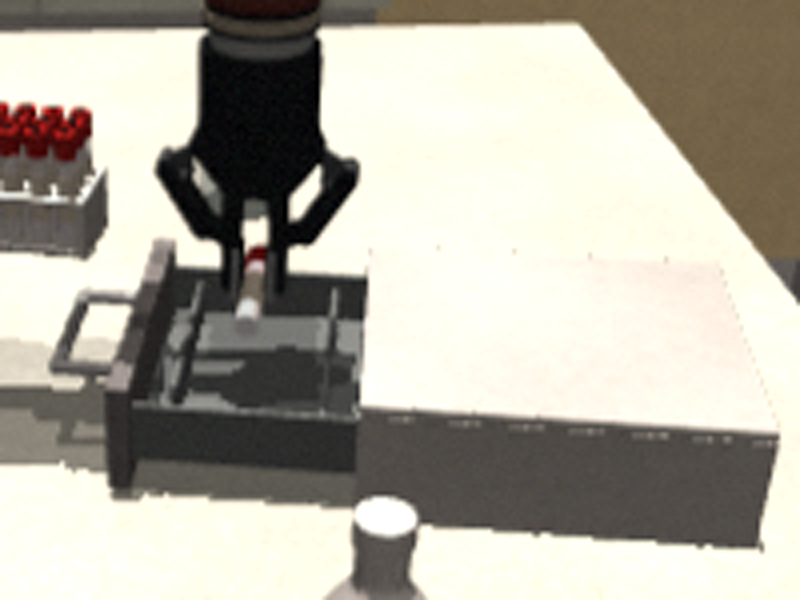

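Call:
move_arm(rows=[{"tx":0,"ty":0,"tz":1.5,"ax":0,"ay":0,"az":0,"fingers":5},{"tx":0,"ty":0,"tz":1.5,"ax":0,"ay":0,"az":0,"fingers":5},{"tx":0,"ty":0,"tz":1.2,"ax":0,"ay":0,"az":0,"fingers":5},{"tx":0,"ty":0,"tz":0.8,"ax":0,"ay":0,"az":0,"fingers":5},{"tx":0,"ty":0,"tz":0.5,"ax":0,"ay":0,"az":0,"fingers":5},{"tx":0,"ty":0,"tz":0,"ax":0,"ay":0,"az":0,"fingers":5},{"tx":0,"ty":0,"tz":0,"ax":0,"ay":0,"az":0,"fingers":5},{"tx":0,"ty":0,"tz":0,"ax":0,"ay":0,"az":0,"fingers":5}])

```text
time_s: 18.85
ee_pos: [0.6412, -0.0017, 0.0571]
tool_rot: [[0.157, 0.988, 0.002], [0.988, -0.157, -0.0], [0.0, 0.002, -1.0]]
wrist_force: [-0.3, 0.3, -0.5]
opening: 0.173
grasp_force: 25.6
```

Call:
move_arm(rows=[{"tx":0,"ty":0,"tz":0.4,"ax":0,"ay":0,"az":0,"fingers":5},{"tx":0,"ty":0,"tz":0.3,"ax":0,"ay":0,"az":0,"fingers":5},{"tx":0,"ty":0,"tz":0.2,"ax":0,"ay":0,"az":0,"fingers":5},{"tx":0,"ty":0,"tz":0.2,"ax":0,"ay":0,"az":0,"fingers":5},{"tx":0,"ty":0,"tz":0,"ax":0,"ay":0,"az":0,"fingers":5},{"tx":0,"ty":0,"tz":0,"ax":0,"ay":0,"az":0,"fingers":5},{"tx":0,"ty":0,"tz":0,"ax":0,"ay":0,"az":0,"fingers":5}])

```text
time_s: 19.55
ee_pos: [0.6405, -0.0017, 0.0454]
tool_rot: [[0.157, 0.988, 0.0], [0.988, -0.157, -0.0], [0.0, 0.0, -1.0]]
wrist_force: [-0.1, -0.4, -1.7]
opening: 0.171
grasp_force: 25.6
```

Call:
move_arm(rows=[{"tx":0,"ty":0,"tz":0.1,"ax":0,"ay":0,"az":0,"fingers":5},{"tx":0,"ty":0,"tz":0.1,"ax":0,"ay":0,"az":0,"fingers":5},{"tx":0,"ty":0,"tz":0,"ax":0,"ay":0,"az":0,"fingers":5},{"tx":0,"ty":0,"tz":0,"ax":0,"ay":0,"az":0,"fingers":5}])

```text
time_s: 19.95
ee_pos: [0.6404, -0.0017, 0.0432]
tool_rot: [[0.157, 0.988, -0.0], [0.988, -0.157, 0.0], [0.0, -0.0, -1.0]]
wrist_force: [-0.8, -0.3, -0.3]
opening: 0.171
grasp_force: 25.6
```

Call:
move_arm(rows=[{"tx":0,"ty":0,"tz":0.1,"ax":0,"ay":0,"az":0,"fingers":5},{"tx":0,"ty":0,"tz":0,"ax":0,"ay":0,"az":0,"fingers":5},{"tx":0,"ty":0,"tz":0,"ax":0,"ay":0,"az":0,"fingers":5},{"tx":0,"ty":0,"tz":0,"ax":0,"ay":0,"az":0,"fingers":5}])

```text
time_s: 20.35
ee_pos: [0.6406, -0.0018, 0.0426]
tool_rot: [[0.157, 0.988, 0.0], [0.988, -0.157, -0.0], [-0.0, 0.0, -1.0]]
wrist_force: [-0.8, -1.3, 2.5]
opening: 0.169
grasp_force: 25.8
```

Call:
move_arm(rows=[{"tx":0,"ty":0,"tz":0.1,"ax":0,"ay":0,"az":0,"fingers":5},{"tx":0,"ty":0,"tz":0,"ax":0,"ay":0,"az":0,"fingers":5},{"tx":0,"ty":0,"tz":0,"ax":0,"ay":0,"az":0,"fingers":5}])

```text
time_s: 20.65
ee_pos: [0.641, -0.0019, 0.0421]
tool_rot: [[0.157, 0.988, 0.001], [0.988, -0.157, -0.0], [-0.0, 0.001, -1.0]]
wrist_force: [-0.8, -0.7, 5.5]
opening: 0.172
grasp_force: 26.2
```

Contact is firm, so I'll release slowly to about 30 mm and lift.

Call:
move_arm(rows=[{"tx":0,"ty":0,"tz":0,"ax":0,"ay":0,"az":0,"fingers":20},{"tx":0,"ty":0,"tz":0,"ax":0,"ay":0,"az":0,"fingers":23},{"tx":0,"ty":0,"tz":0,"ax":0,"ay":0,"az":0,"fingers":27},{"tx":0,"ty":0,"tz":0,"ax":0,"ay":0,"az":0,"fingers":32},{"tx":0,"ty":0,"tz":0,"ax":0,"ay":0,"az":0,"fingers":37},{"tx":0,"ty":0,"tz":0,"ax":0,"ay":0,"az":0,"fingers":37},{"tx":0,"ty":0,"tz":-0.5,"ax":0,"ay":0,"az":0,"fingers":37},{"tx":0,"ty":0,"tz":-1.0,"ax":0,"ay":0,"az":0,"fingers":37},{"tx":0,"ty":0,"tz":-2.0,"ax":0,"ay":0,"az":0,"fingers":37},{"tx":0,"ty":0,"tz":-3.0,"ax":0,"ay":0,"az":0,"fingers":37}])

```text
time_s: 21.65
ee_pos: [0.6389, -0.0015, 0.1057]
tool_rot: [[0.157, 0.988, -0.004], [0.988, -0.157, 0.0], [-0.0, -0.004, -1.0]]
wrist_force: [0.2, 0.6, 0.1]
opening: 0.369
grasp_force: 0.0
```

Call:
move_arm(rows=[{"tx":0,"ty":0,"tz":-3.0,"ax":0,"ay":0,"az":0,"fingers":37},{"tx":0,"ty":0,"tz":-3.0,"ax":0,"ay":0,"az":0,"fingers":37},{"tx":0,"ty":0,"tz":-3.0,"ax":0,"ay":0,"az":0,"fingers":37},{"tx":0,"ty":-3,"tz":0,"ax":0,"ay":0,"az":0,"fingers":37},{"tx":0,"ty":-4,"tz":0,"ax":0,"ay":0,"az":0,"fingers":37},{"tx":0,"ty":-4,"tz":0,"ax":0,"ay":0,"az":0,"fingers":37},{"tx":0,"ty":-4,"tz":0,"ax":0,"ay":0,"az":0,"fingers":37},{"tx":0,"ty":-4,"tz":0,"ax":0,"ay":0,"az":0,"fingers":37},{"tx":0,"ty":-3,"tz":0,"ax":0,"ay":0,"az":0,"fingers":37},{"tx":0,"ty":0,"tz":0,"ax":0,"ay":0,"az":0,"fingers":37}])

```text
time_s: 22.65
ee_pos: [0.4196, 0.0337, 0.1961]
tool_rot: [[0.157, 0.988, -0.002], [0.988, -0.157, 0.0], [0.0, -0.002, -1.0]]
wrist_force: [-0.1, -0.1, -0.1]
opening: 0.369
grasp_force: 0.0
```

Run:
```python
from h import *
t=bot.read_camera("top"); s=bot.read_camera("side")
o=np.hstack([cv2.resize(t["pixels"][130:250,230:340],(400,436),interpolation=cv2.INTER_CUBIC),cv2.resize(s["pixels"][140:250,280:380],(400,436),interpolation=cv2.INTER_CUBIC)])
cv2.imwrite("pics/f.png",np.clip(o[...,::-1]*1.5,0,255).astype(np.uint8))
a=np.radians(-9.0); ex=np.array([np.cos(a),np.sin(a)]); ey=np.array([-ex[1],ex[0]]); o=np.array([.692,-.0085])
for n,c in(("top",t),("side",s)):
    Y=cloud(c).reshape(-1,3); l=np.c_[(Y[:,:2]-o)@ex,(Y[:,:2]-o)@ey,Y[:,2]]
    m=(abs(l[:,1])<.1)&(l[:,0]>-.2)&(l[:,0]<-.11)&(l[:,2]>.08)&(l[:,2]<.095); print(n,"panel",np.percentile(l[m][:,0],[1,99]).round(4))
    m=(abs(l[:,1])<.08)&(abs(l[:,0]+.053)<.038)&(l[:,2]>.041)&(l[:,2]<.075); print("tube",m.sum(),np.percentile(l[m],[1,50,99],axis=0).round(4).tolist())
c=np.load("top_1.npy",allow_pickle=True).item(); Y=cloud(c).reshape(-1,3); l=np.c_[(Y[:,:2]-o)@ex,(Y[:,:2]-o)@ey,Y[:,2]]
m=(abs(l[:,1])<.1)&(l[:,0]>-.2)&(l[:,0]<-.11)&(l[:,2]>.08)&(l[:,2]<.095); print("panel before",np.percentile(l[m][:,0],[1,99]).round(4))
print(bot.state()["time_s"])
```

```text
top panel [-0.1389 -0.1238]
tube 216 [[-0.0607, -0.0528, 0.0418], [-0.0534, -0.0017, 0.0469], [-0.0443, 0.0442, 0.0523]]
side panel [-0.138  -0.1234]
tube 128 [[-0.06, -0.053, 0.0424], [-0.0505, -0.0051, 0.0493], [-0.0434, 0.0465, 0.0533]]
panel before [-0.1394 -0.1245]
22.75
```

View pics/f.png

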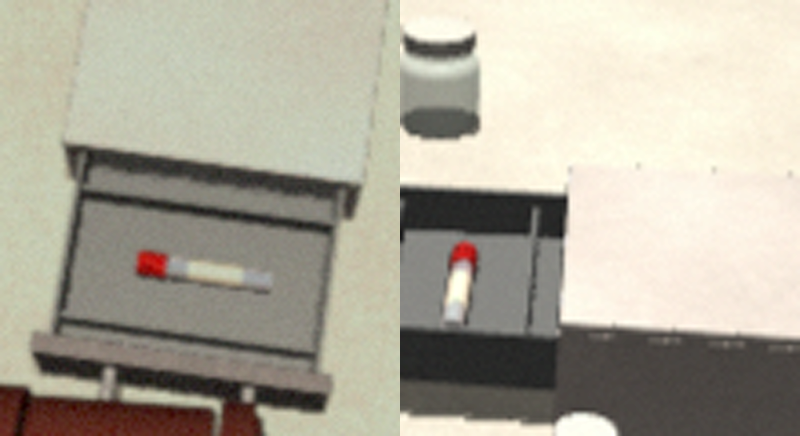

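The tube lies flat in the bay, cap at (150,265) and clear of both dividers. The panel reading differs by 0.6 mm, so I'll check with sub-pixel registration whether the drawer shifted.

Run:
```python
from h import *
a=np.load("top_1.npy",allow_pickle=True).item()["pixels"]; b=bot.read_camera("top")["pixels"]; sa=np.load("side_1.npy",allow_pickle=True).item()["pixels"]; sb=bot.read_camera("side")["pixels"]
g=lambda i,r:cv2.cvtColor(i,cv2.COLOR_RGB2GRAY)[r[1]:r[3],r[0]:r[2]].astype(np.float32)
def ecc(A,B):
    W=np.eye(2,3,dtype=np.float32); cc,W=cv2.findTransformECC(A,B,W,cv2.MOTION_TRANSLATION,(3,100,1e-6)); return cc,W[:,2]
for n,x,y,rs in(("top",a,b,[(236,215,322,236),(236,180,258,236),(240,100,345,180)]),("side",sa,sb,[(245,175,282,245),(335,175,440,260)])):
    for r in rs: print(n,r,ecc(g(x,r),g(y,r)))
```

```text
top (236, 215, 322, 236) (0.9803100684014466, array([ 0.08757656, -0.12961711], dtype=float32))
top (236, 180, 258, 236) (0.9873699374773617, array([ 0.10616257, -0.16561334], dtype=float32))
top (240, 100, 345, 180) (0.9991228453323624, array([-0.0169483,  0.0155263], dtype=float32))
side (245, 175, 282, 245) (0.9963888342929041, array([ 0.15225448, -0.01160099], dtype=float32))
side (335, 175, 440, 260) (0.999975026207302, array([ 0.00400593, -0.00450935], dtype=float32))
```

```bash
python3 -c "
from workcell import bot; print(bot.hand_in())"
```

```text
the job is handed in; nothing more can be done
None
```

I pulled the drawer to its end stop, laid the capped tube flat in the wide bay and handed the job in; the drawer crept back in about 0.3–0.4 mm while I placed the tube, which I left uncorrected, and the rack, bottle and jar were not touched.

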